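# Fill the chip warmer's well with its two lapped aluminium plates

### The arm

A 6-joint arm with a two-finger parallel gripper is mounted at the origin on the work surface. World frame = base frame: x ahead of the robot, y to its left, z up, the work surface at z = 0. Lengths are in m, angles in rad, forces in N, time in s.
With the tool pointing down it reaches from about 0.35 to 0.775 m from the base axis. Payload 7.3 kg.
Tool frame: the origin (TCP) lies on the centre line of the jaws, within the pads' length; the fingertips stand 11 mm ahead of it and the grasp point (between the pads) lies 8 mm behind it; z points along the fingers, y is the direction in which the jaws open and shut (so a half turn about z gives the same grasp; the last joint's range is limited). The gripper opens to 92 mm and grips with 3 to 60 N. Pads are 19 mm wide; open, the fingers measure 130 mm over their backs; the gripper's body (75 mm by 190 mm) begins 47 mm behind the grasp point.
Start: joints at [-1.367, 0.342, 1.524, -0, 1.275, -0.146], TCP at [0.18, -0.493, 0.238] pointing down, gripper open.
Joint ranges: [-2.53, 2.53], [-0.77, 2.02], [0.04, 2.7], [-1, 4.14], [0.28, 2.66], [-3.11, 3.11]. Speed limits (rad/s): [2.57, 2.57, 3.14, 3.14, 3.14, 3.14].

### API

Orientations are given as [roll, pitch, yaw] about the fixed x, y, z axes, in that order (R = Rz(yaw) Ry(pitch) Rx(roll)).
In Python, from cell import robot gives the robot as it stands.
- The arm moves only by the tool jog_arm, never from a script. Its argument "deltas" is one flat list of numbers, 6 for each row, row after row: the shift along the world's x, y, z in units of 0.1 m (1.0 is 0.1 m), then the turn, a rotation vector about the world's x, y, z in units of 90 degrees (1.0 is 90 degrees). A call has 1 to 5 rows; each row is the pose to reach, as a shift and turn from the pose commanded when the call began; what a row does not reach only later rows make up. A row lasts 1/12 s, in which the tool goes at most 41.7 mm and 7.16 degrees, less where a joint would pass 70% of its speed; a pose out of reach is approached as far as the arm can. A call with a number of a shift or a turn outside -1 to 1 is refused whole. A call with a gripper value outside its range is refused whole. "claw" is the opening, from 0 (shut) to 1 (fully open), set as the call begins (left out, the last holds). The fingers move at their own pace and stop on an object; "newtons" is the grip in N (left out, the last holds). Time passes only in rows, so rows that repeat a pose let the fingers close. It gives the time, the measured TCP pose, the force and the opening at its end, in the units of the state.
- robot.observe(): the state, without advancing time (a new reading comes with each control period).
- robot.read_camera(name): name is "scene" or "top"; returns the picture (384x512x3 uint8, red, green, blue); there is no depth.
- robot.camera_params(name): a dict with "fx", "fy", "cx", "cy" (pixels), "k1" (the pictures are not rectified: a ray, as slopes to the right and down, at radius r is drawn at 1 + k1 r^2 times it, then the intrinsics apply), "R" (3x3) and "t" (3): a world point X has camera coordinates R X + t. Camera axes: x right, y down, z forward; pixel columns grow to the right and rows downward; lengths in m; the calibration is good to about 2 mm. A picture is of the moment at which its call begins. camera_params takes no time and is no camera call.
- robot.hand_in(): hands the job in, once; it reports no verdict.
The state is a dict: "time": time; "qpos": joint angles; "qvel": joint speeds; "joint_efforts": joint torques, N m; "tool_pos": TCP position; "tool_rot": TCP orientation; "contact_force": force on the tool from outside, world axes, zero at the start; "torque": the same for the moment, N m; "opening": finger opening in m.
Only numpy, scipy, OpenCV 4.12 (cv2) and the standard library are available. Lean on these libraries where they do the work, as an engineer would, in place of code of your own. Each camera call takes 0.05 s, during which the arm holds its last target. There are 200 camera calls.

### The job

Lay both L-shaped aluminium plates, ribs up, in the white warming tray so that together they fill its well, each flat on the well's floor; the short plate has a low lip that the long plate laps over, so work out the turn and the order. The long plate is stowed under the low shelf: draw it out by its bare end until its rib is clear of the shelf, let it lie on the bench and let go, then take it again by its rib. Leave the jar and the beaker where they are.

Things in the scene. Friction and masses are not known exactly. Their poses are not given: they have to be found in the camera images.
- short_plate_rib (a point): Short aluminium L-plate, 12 mm thick, 0.29 kg, flat on the bench. This point: centre of its upright grip rib, 31 mm above the plate's underside; the rib is 40 mm along x, 14 along y, 38 tall, its top at 50 mm. Plate's axes, z up. From above, in mm from this point: long arm x -54 to 76, y -39 to 11; foot x -54 to -4, y 11 to 61. It balances at the rib.
- short_plate_lip (a point): Centre of the short plate's lip, which sticks 18 mm out of the long arm's inner edge: 36 mm long (x), 18 mm wide (y), only 4 mm high from the underside. Axes as the plate's; 52 mm along x and 20 mm along y from the rib's centre. The long plate laps over it, so the short plate must be in the tray first.
- long_plate_rib (a point): Long aluminium L-plate, 12 mm thick, 0.35 kg. This point: centre of its grip rib, of the same size and height as the short plate's, 40 mm along x, 14 along y. Plate's axes, z up. From above, in mm from this point: long arm x -90 to 60, y -10 to 40; foot x -10 to 60, y -60 to -10. At first under the shelf, rib hidden, the arm's end sticking out 45 to 75 mm. It balances at the rib.
- long_plate_notch (a point): Middle of the cutaway under the long plate's arm: 48 mm (x) by 24 mm (y), 6 mm high, it takes the short plate's lip with play all round. Packed, both plates have the same yaw: along the tray's x, or both a half turn from it. With a 4 mm gap between the plates the long one's rib is 90 mm along x and 25 mm along y from the short one's (plates' axes).
- long_plate_end (a point): Point on the long plate's long arm, 15 mm from its bare end, on the arm's centre line, 6 mm above the underside. Axes as the plate's: the end face lies 15 mm towards -x; the arm is 50 mm wide along y and a full 12 mm thick here, free on both sides. The plate slides easily on the bench.
- tray: White warming tray, fixed. Its well is 212 mm along x and 112 mm along y inside; the packed plates fill 200 by 100 mm, so about 4 mm is left at each wall and between the plates. Origin at the centre of its underside on the bench; well floor 8 mm up, rim 24 mm up, walls 6 mm thick, flared at the top. A half turn makes no difference.
- low_shelf: Low grey bench shelf, fixed. Origin at the centre of its foot on the bench; -x is its open front, facing the robot. Board 150 mm along x, 250 mm along y, underside 56 mm and top 66 mm up, front edge at x = -75 mm; legs at y = -119 and 119 mm, 12 mm thick. A flat carton stands on its rear half, up to 94 mm above the bench.
- beaker: Empty glass beaker, 72 mm across, 90 mm high, origin at the centre of its underside. Leave alone.
- jar: Amber jar, 52 mm across, 85 mm high, origin at the centre of its underside. Leave alone.
Mind the look-alikes: they are no part of the job. What is shaped like the part that bears short_plate_rib but pink is not meant. What is shaped like the part that bears long_plate_rib but red is not meant.

How it is judged:
By the outcome, as a careful person would: the job done as asked, in the order asked, and still so for the second after the job is handed in, with the robot touching nothing.
It also fails if it takes over 72 s, if anything falls off the work surface, if the arm or the gripper's body presses on something with over 40 N, if the wrist force passes 120 N, or if a joint passes its speed limit or range.

## Working session

There is one attempt and no reset: what is moved stays moved. The work goes in short steps, Python scripts to look and compute and a tool call to move; the robot and the scene stay as the last step left them, time stands still between calls to the robot, and variables do not carry over. Pictures are saved under pics/ and viewed, about 8 in all and at most 12, crops included, and the job is handed in when it is done.

Besides the shell and the picture viewer there is one more tool, called after ">>>" by a JSON object that holds its "name" and its "arguments". jog_arm: Moves the arm, as the interface text tells. Its arguments: {"type":"object","properties":{"deltas":{"type":"array","items":{"type":"number"}},"claw":{"type":"number"},"newtons":{"type":"number"}},"required":["deltas"]}

```bash
ls; mkdir -p pics
python3 - <<'E'
from cell import robot
import cv2
s=robot.observe();print({k:s[k] for k in('time','tool_pos','tool_rot','opening','contact_force')})
for n in('scene','top'):
    im=robot.read_camera(n);cv2.imwrite(f'pics/{n}0.png',im[:,:,::-1]);p=robot.camera_params(n);print(n,p)
E
```

```text
pics
{'time': 0.0, 'tool_pos': array([ 0.17984929, -0.49279475,  0.23703268]), 'tool_rot': array([-3.14001679e+00, -1.97450852e-04,  3.49783802e-01]), 'opening': 0.09162607989315467, 'contact_force': array([ 0.19166187, -0.71772423,  0.22603264])}
scene {'fx': 450.02279137272393, 'fy': 450.02279137272393, 'cx': 259.7784257704705, 'cy': 185.3884886959639, 'k1': 0.02369659957626497, 'R': array([[ 0.27303033,  0.9619941 , -0.00466764],
       [ 0.79953616, -0.22961485, -0.55499455],
       [-0.53497325,  0.1477984 , -0.83184088]]), 't': array([-0.12779434, -0.35409135,  1.57855155])}
top {'fx': 474.52173904285394, 'fy': 474.52173904285394, 'cx': 258.0960906305011, 'cy': 185.70064054383437, 'k1': 0.037106506082757854, 'R': array([[-0.00425442, -0.99998522, -0.00338494],
       [-0.9946197 ,  0.00458192, -0.10349232],
       [ 0.1035063 ,  0.00292643, -0.99462449]]), 't': array([0.003441  , 0.47838133, 1.68783469])}
```

View pics/scene0.png

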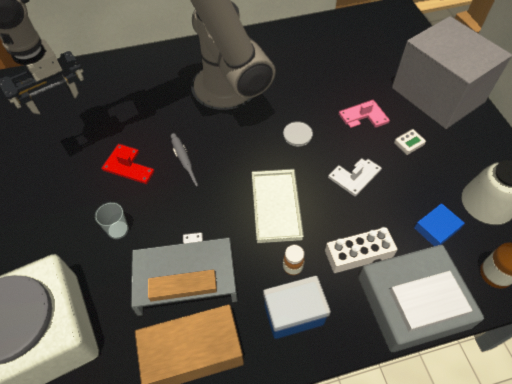

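View pics/top0.png

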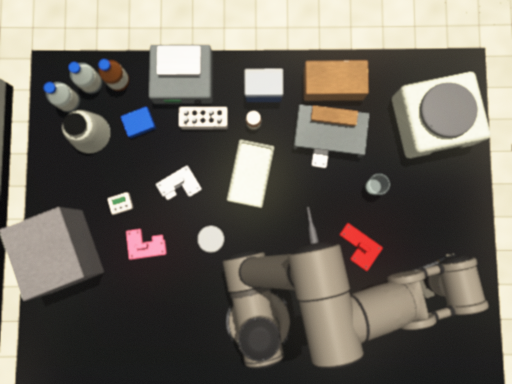

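Seen in the pictures:
- **Short plate:** candidates are the white L, scene (355,176) / top (179,182), and the pink L, scene (365,113) / top (146,244). The pink one is a decoy, so I choose the white.
- **Long plate:** candidates are the white end under the shelf, scene (192,238) / top (319,158), and the red L, scene (128,164) / top (361,247). The red one is a decoy, so I choose the end under the shelf.
- **Tray:** scene (277,205) / top (251,173).
- **Jar and beaker:** jar at top (253,119), beaker at top (377,184).

Next is one close crop to check these choices.

```bash
cat > h.py <<'E'
import numpy as np, cv2
from cell import robot
def K(n):
    p=robot.camera_params(n);return p,np.array([[p['fx'],0,p['cx']],[0,p['fy'],p['cy']],[0,0,1]]),np.array([p['k1'],0,0,0,0])
def rays(n,uv):
    p,k,d=K(n);u=cv2.undistortPoints(np.float64(uv).reshape(-1,1,2),k,d).reshape(-1,2)
    R=p['R'];return -R.T@p['t'],np.c_[u,np.ones(len(u))]@R
def plane(n,uv,z):
    c,r=rays(n,uv);return c+r*((z-c[2])/r[:,2])[:,None]
def proj(n,X):
    p,k,d=K(n);return cv2.projectPoints(np.float64(X).reshape(-1,1,3),cv2.Rodrigues(p['R'])[0],p['t'],k,d)[0].reshape(-1,2)
def tri(a,b):
    c1,r1=rays('scene',[a]);c2,r2=rays('top',[b]);r1,r2=r1[0],r2[0]
    s=np.linalg.lstsq(np.c_[r1,-r2],c2-c1,rcond=None)[0];A=c1+s[0]*r1;B=c2+s[1]*r2
    return (A+B)/2,np.linalg.norm(A-B)
def grab(n,f=None):
    im=np.ascontiguousarray(robot.read_camera(n)[:,:,::-1])
    if f:cv2.imwrite(f'pics/{f}.png',im)
    return im
E
python3 - <<'E'
import cv2,numpy as np
s=cv2.imread('pics/scene0.png');t=cv2.imread('pics/top0.png')
def c(im,x,y,w,h,W,H):return cv2.resize(im[y:y+h,x:x+w],(W,H),interpolation=cv2.INTER_CUBIC)
a=np.hstack([c(s,320,145,80,60,400,300),c(t,145,155,80,60,400,300)])
b=np.hstack([c(s,150,215,80,60,400,300),c(t,285,125,80,60,400,300)])
cv2.imwrite('pics/crop1.png',np.vstack([a,b]))
E
```

```text
(no output)
```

View pics/crop1.png

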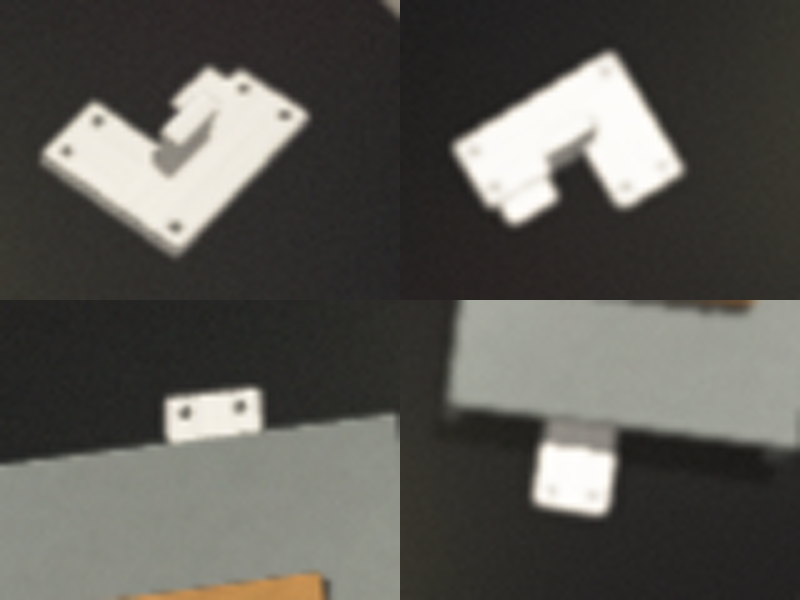

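The crops confirm the choice. The short plate's outer corner is at top (187,165) / scene (355.6,195.5), with its lip by the far end of the arm. The white end protrudes from the shelf at top (319,158).

Run:
```python
from h import *
im={n:cv2.imread(f'pics/{n}0.png') for n in('scene','top')}
def polys(n,roi,eps,hull=False,thr=110,smax=60):
    x,y,w,h=roi;c=cv2.resize(im[n][y:y+h,x:x+w],None,fx=8,fy=8,interpolation=cv2.INTER_CUBIC)
    hsv=cv2.cvtColor(c,cv2.COLOR_BGR2HSV);m=((hsv[...,2]>thr)&(hsv[...,1]<smax)).astype(np.uint8)
    cs=cv2.findContours(m,cv2.RETR_EXTERNAL,cv2.CHAIN_APPROX_NONE)[0];k=max(cs,key=cv2.contourArea)
    if hull:k=cv2.convexHull(k)
    a=cv2.approxPolyDP(k,eps*8,True).reshape(-1,2)
    return (a+.5)/8-.5+[x,y]
np.set_printoptions(precision=4,suppress=True,linewidth=150)
for name,z,R,e,hl,thr in(('short',.012,{'scene':(320,145,80,60),'top':(145,155,80,60)},1.3,False,120),
    ('tray',.024,{'scene':(240,160,70,88),'top':(220,132,60,82)},2.5,True,120),
    ('end',.012,{'scene':(175,225,35,16),'top':(305,146,30,27)},1.0,True,175),
    ('shelf',.066,{'scene':(120,230,125,85),'top':(285,98,90,62)},2,True,90)):
    for n in R:
        a=polys(n,R[n],e,hl,thr);print(name,n);print(np.c_[a,plane(n,a,z)[:,:2]])
```

```text
short scene
[[368.5625 158.8125   0.4503   0.3512]
 [360.3125 158.3125   0.4416   0.3278]
 [354.1875 164.1875   0.4572   0.3013]
 [354.9375 166.9375   0.4674   0.2995]
 [351.6875 173.0625   0.4858   0.2814]
 [337.8125 165.0625   0.4465   0.2524]
 [328.3125 174.3125   0.4708   0.2126]
 [328.0625 176.6875   0.4787   0.2088]
 [355.5625 194.9375   0.5612   0.2625]
 [381.0625 168.3125   0.4939   0.3729]]
short top
[[187.3125 165.1875   0.5562   0.2595]
 [155.4375 183.1875   0.4906   0.3745]
 [161.1875 194.9375   0.4477   0.3529]
 [166.1875 199.0625   0.4326   0.3346]
 [175.8125 194.8125   0.4479   0.3   ]
 [175.0625 188.4375   0.4711   0.303 ]
 [179.5625 184.3125   0.4861   0.2869]
 [188.3125 195.9375   0.4436   0.2546]
 [200.9375 189.3125   0.4675   0.2091]]
tray scene
[[292.9375 168.5625   0.4294   0.1142]
 [301.8125 238.9375   0.6587   0.064 ]
 [257.1875 242.3125   0.6353  -0.0546]
 [251.1875 171.9375   0.4068  -0.0091]]
tray top
[[240.0625 139.0625   0.6498   0.0664]
 [273.8125 146.6875   0.621   -0.0565]
 [260.4375 207.3125   0.4004  -0.0068]
 [226.3125 198.9375   0.4311   0.116 ]]
end scene
[[201.0625 233.1875   0.5601  -0.1942]
 [201.5625 240.4375   0.5822  -0.1973]
 [182.9375 240.4375   0.5682  -0.2461]
 [183.5625 234.5625   0.551   -0.2412]]
end top
[[313.6875 153.1875   0.5984  -0.2025]
 [326.6875 155.3125   0.5903  -0.2499]
 [325.3125 166.6875   0.5483  -0.2441]
 [311.8125 164.5625   0.5564  -0.195 ]]
shelf scene
[[228.9375 237.8125   0.6228  -0.127 ]
 [234.5625 296.9375   0.7806  -0.1514]
 [136.3125 309.3125   0.7456  -0.382 ]
 [131.5625 306.4375   0.7355  -0.392 ]
 [132.6875 249.5625   0.5874  -0.3717]
 [184.8125 233.3125   0.5782  -0.235 ]
 [200.3125 231.8125   0.585   -0.1951]]
shelf top
[[298.5625 105.0625   0.7636  -0.1449]
 [368.3125 112.8125   0.7336  -0.3929]
 [364.5625 153.4375   0.5871  -0.3759]
 [311.1875 159.4375   0.5667  -0.1871]
 [294.0625 144.4375   0.6209  -0.1272]]
```

>>> {"name": "jog_arm", "arguments": {"deltas": [1.7,1.1,0,0,0,0.39,1.7,1.1,0,0,0,0.39,1.7,1.1,0,0,0,0.39,1.7,1.1,0,0,0,0.39,1.7,1.1,0,0,0,0.39]}}

```text
out of range
```

>>> {"name": "jog_arm", "arguments": {"deltas": [1,1.7,0,0,0,0.39,1,1.7,0,0,0,0.39,1,1.7,0,0,0,0.39,1,1.7,0,0,0,0.39,1,1.7,0,0,0,0.39]}}

```text
out of range
```

>>> {"name": "jog_arm", "arguments": {"deltas": [1,0.6,0,0,0,0.24,1,0.6,0,0,0,0.24,1,0.6,0,0,0,0.24]}}

```text
time: 0.35
tool_pos: [0.2811, -0.4319, 0.2373]
tool_rot: [-3.141, -0.001, 0.73]
contact_force: [0.1, -1.6, -0.2]
opening: 0.0918
```

>>> {"name": "jog_arm", "arguments": {"deltas": [1,1,0,0,0,0.24,1,1,0,0,0,0.24,1,1,0,0,0,0.24,1,1,0,0,0,0.24]}}

```text
time: 0.68
tool_pos: [0.3824, -0.3294, 0.2375]
tool_rot: [-3.141, -0.002, 1.111]
contact_force: [-0.2, -0.6, 0.1]
opening: 0.0919
```

>>> {"name": "jog_arm", "arguments": {"deltas": [1,1,0,0,0,0.24,1,1,0,0,0,0.24,1,1,0,0,0,0.24,1,1,0,0,0,0.24]}}

```text
time: 1.02
tool_pos: [0.4824, -0.2295, 0.2374]
tool_rot: [3.141, -0.002, 1.488]
contact_force: [-0.3, 0.5, -0.4]
opening: 0.0915
```

>>> {"name": "jog_arm", "arguments": {"deltas": [0.2,1,0,0,0,0.24,0.2,1,0,0,0,0.24,0.2,1,0,0,0,0.24]}}

```text
time: 1.27
tool_pos: [0.5001, -0.1291, 0.2372]
tool_rot: [-3.141, -0.002, 1.862]
contact_force: [1.5, 0.4, -0.8]
opening: 0.0922
```

>>> {"name": "jog_arm", "arguments": {"deltas": [0,1,0,0,0,0.16,0,1,0,0,0,0.16,0,1,0,0,0,0.16]}}

```text
time: 1.52
tool_pos: [0.4991, -0.029, 0.2374]
tool_rot: [-3.141, -0.002, 2.114]
contact_force: [-0.8, 0.6, -0.0]
opening: 0.092
```

>>> {"name": "jog_arm", "arguments": {"deltas": [0,1,0,0,0,0,0,1,0,0,0,0,0,1,0,0,0,0]}}

```text
time: 1.77
tool_pos: [0.4991, 0.0709, 0.2375]
tool_rot: [3.141, -0.002, 2.107]
contact_force: [-0.2, 0.6, -0.8]
opening: 0.0917
```

>>> {"name": "jog_arm", "arguments": {"deltas": [0,1,-0.5,0,0,0,0,1,-0.5,0,0,0,0,1,-0.5,0,0,0,0,1,-0.5,0,0,0]}}

```text
time: 2.1
tool_pos: [0.4977, 0.1706, 0.1846]
tool_rot: [-3.137, -0.003, 2.109]
contact_force: [-1.2, -0.3, -0.5]
opening: 0.0921
```

>>> {"name": "jog_arm", "arguments": {"deltas": [0,1,-0.4,0,0,0,0,1,-0.4,0,0,0,0,1,-0.4,0,0,0,0,1,-0.4,0,0,0]}}

```text
time: 2.43
tool_pos: [0.4986, 0.2697, 0.1455]
tool_rot: [-3.139, -0.002, 2.108]
contact_force: [-0.3, -0.4, 0.0]
opening: 0.0923
```

>>> {"name": "jog_arm", "arguments": {"deltas": [-0.02,0.17,-0.6,0,0,0,-0.02,0.17,-0.6,0,0,0,-0.02,0.17,-0.6,0,0,0,-0.02,0.17,-0.6,0,0,0]}}

```text
time: 2.77
tool_pos: [0.4978, 0.2827, 0.0875]
tool_rot: [-3.139, 0.0, 2.105]
contact_force: [0.3, -0.7, 0.9]
opening: 0.0921
```

Run:
```python
from h import *
s=grab('scene');t=grab('top')
print(robot.observe()['tool_pos'],proj('scene',[.496,.2875,.05]),proj('top',[.496,.2875,.05]))
a=cv2.resize(s[125:215,310:410],(400,360),interpolation=cv2.INTER_CUBIC);b=cv2.resize(t[140:230,130:230],(400,360),interpolation=cv2.INTER_CUBIC)
cv2.imwrite('pics/c2.png',np.hstack([a,b]))
```

```text
[0.49921332 0.28319554 0.08947024] [[357.13623931 167.80543514]] [[177.62611891 180.41511292]]
```

View pics/c2.png

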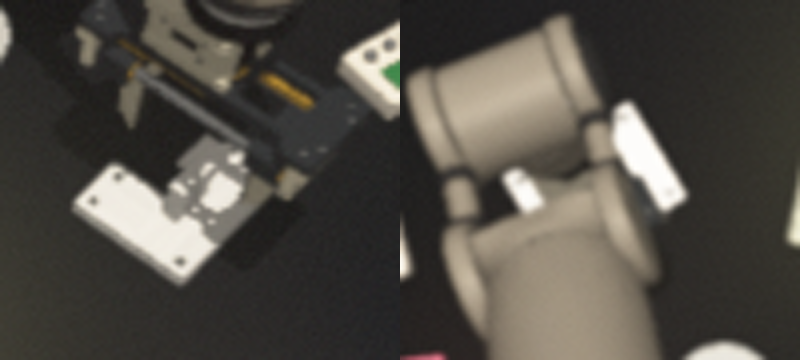

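The fingers straddle the white rib: left finger at crop (130,110), right at (290,190), rib between them at about (205,170). I'll go down and grip.

>>> {"name": "jog_arm", "arguments": {"deltas": [-0.02,0.03,-0.3,0,0,0,-0.02,0.03,-0.6,0,0,0,-0.02,0.03,-0.6,0,0,0,-0.02,0.03,-0.6,0,0,0]}}

```text
time: 3.2
tool_pos: [0.4962, 0.2862, 0.0285]
tool_rot: [-3.141, 0.0, 2.104]
contact_force: [0.6, 0.4, 0.3]
opening: 0.0918
```

>>> {"name": "jog_arm", "arguments": {"deltas": [0,0,0,0,0,0,0,0,0,0,0,0,0,0,0,0,0,0,0,0,0,0,0,0,0,0,0,0,0,0], "claw": 0, "newtons": 30}}

```text
time: 3.62
tool_pos: [0.4964, 0.2869, 0.0286]
tool_rot: [3.14, 0.0, 2.105]
contact_force: [0.4, 0.0, -0.3]
opening: 0.0629
```

>>> {"name": "jog_arm", "arguments": {"deltas": [0,0,0,0,0,0,0,0,0,0,0,0,0,0,0,0,0,0,0,0,0,0,0,0,0,0,0,0,0,0]}}

```text
time: 4.03
tool_pos: [0.4959, 0.2868, 0.0277]
tool_rot: [-3.142, -0.0, 2.105]
contact_force: [0.4, 0.0, -0.7]
opening: 0.0298
```

>>> {"name": "jog_arm", "arguments": {"deltas": [0,0,0,0,0,0,0,0,0,0,0,0,0,0,0,0,0,0,0,0,0,0,0,0,0,0,0,0,0,0]}}

```text
time: 4.45
tool_pos: [0.4959, 0.2867, 0.0277]
tool_rot: [-3.142, 0.0, 2.105]
contact_force: [-1.1, -0.0, 0.6]
opening: 0.0136
```

>>> {"name": "jog_arm", "arguments": {"deltas": [0,0,0.15,0,0,0,0,0,0.35,0,0,0,0,0,0.55,0,0,0,0,0,0.75,0,0,0,0,0,0.9,0,0,0]}}

```text
time: 4.87
tool_pos: [0.496, 0.2868, 0.1189]
tool_rot: [3.141, 0.0, 2.105]
contact_force: [0.5, -0.7, -2.0]
opening: 0.0136
```

>>> {"name": "jog_arm", "arguments": {"deltas": [-0.02,-0.1,0,0,0,-0.07,-0.02,-0.25,0,0,0,-0.15,-0.04,-0.42,0,0,0,-0.22,-0.05,-0.6,0,0,0,-0.3,-0.05,-0.8,0,0,0,-0.37]}}

```text
time: 5.28
tool_pos: [0.4902, 0.2062, 0.1173]
tool_rot: [-3.141, 0.0, 1.518]
contact_force: [-0.0, -0.4, -2.7]
opening: 0.0138
```

>>> {"name": "jog_arm", "arguments": {"deltas": [-0.02,-0.18,0,0,0,-0.075,-0.02,-0.36,0,0,0,-0.15,-0.04,-0.54,0,0,0,-0.225,-0.05,-0.72,0,0,0,-0.3,-0.05,-0.9,0,0,0,-0.37]}}

```text
time: 5.7
tool_pos: [0.4853, 0.1159, 0.1174]
tool_rot: [-3.141, 0.001, 0.937]
contact_force: [0.5, -0.1, -2.5]
opening: 0.0138
```

>>> {"name": "jog_arm", "arguments": {"deltas": [-0.02,-0.18,0,0,0,-0.075,-0.02,-0.36,0,0,0,-0.15,-0.04,-0.54,0,0,0,-0.225,-0.05,-0.72,0,0,0,-0.3,-0.05,-0.85,0,0,0,-0.37]}}

```text
time: 6.12
tool_pos: [0.4803, 0.0305, 0.1174]
tool_rot: [-3.141, 0.001, 0.355]
contact_force: [-0.2, -0.4, -2.6]
opening: 0.0137
```

>>> {"name": "jog_arm", "arguments": {"deltas": [-0.01,-0.04,-0.1,0,0,-0.075,-0.01,-0.05,-0.2,0,0,-0.15,-0.01,-0.05,-0.3,0,0,-0.225,-0.01,-0.05,-0.35,0,0,-0.3,-0.02,-0.05,-0.35,0,0,-0.366]}}

```text
time: 6.53
tool_pos: [0.478, 0.0267, 0.0813]
tool_rot: [3.141, 0.003, -0.22]
contact_force: [0.4, 0.8, -2.7]
opening: 0.0139
```

>>> {"name": "jog_arm", "arguments": {"deltas": [0,0,0,0,0,0,0,0,0,0,0,0,0,0,0,0,0,0]}}

```text
time: 6.78
tool_pos: [0.479, 0.0268, 0.0828]
tool_rot: [3.142, -0.0, -0.21]
contact_force: [-0.0, 0.3, -3.0]
opening: 0.0137
```

Run:
```python
from h import *
s=grab('scene','s3');t=grab('top','t3')
o=robot.observe();print(o['tool_pos'],o['tool_rot'],o['opening'])
a=cv2.resize(s[150:255,225:330],(525,525),interpolation=cv2.INTER_CUBIC);b=cv2.resize(t[125:225,215:270],(275,500),interpolation=cv2.INTER_CUBIC)
cv2.imwrite('pics/c3.png',np.hstack([a,cv2.copyMakeBorder(b,0,25,0,0,0)]))
```

```text
[0.47910045 0.02680857 0.08292422] [ 3.14157299e+00 -4.47312500e-04 -2.11394302e-01] 0.013829336892861125
```

View pics/c3.png

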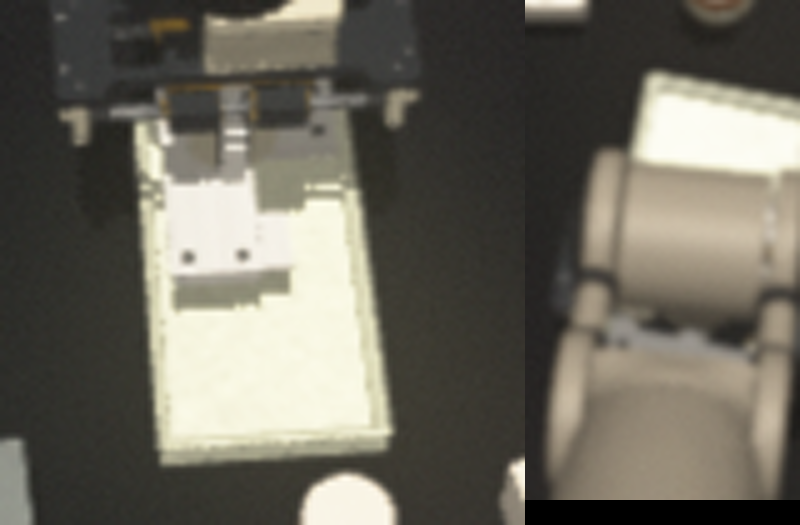

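Run:
```python
from h import *
s=cv2.imread('pics/scene0.png');t=cv2.imread('pics/top0.png')
a=cv2.resize(s[160:250,240:310],(420,540),interpolation=cv2.INTER_CUBIC);b=cv2.resize(t[132:216,220:280],(380,532),interpolation=cv2.INTER_CUBIC)
o=np.hstack([a,cv2.copyMakeBorder(b,0,8,0,0,0)]).astype(float)
o=np.clip((o-150)*2.4,0,255).astype(np.uint8);cv2.imwrite('pics/c4.png',o)
print(plane('scene',[[258,204.4],[276.6,204]],.067))
c,s_=np.cos(-.2114),np.sin(-.2114);R=np.array([[c,-s_],[s_,c]])
print([np.array([.479,.0268])+R@v for v in([.076,-.039],[.076,.011])])
```

```text
[[ 0.54643942 -0.02695881  0.067     ]
 [ 0.55919391  0.02212995  0.067     ]]
[array([ 0.54512477, -0.02727879]), array([0.55561621, 0.02160812])]
```

View pics/c4.png

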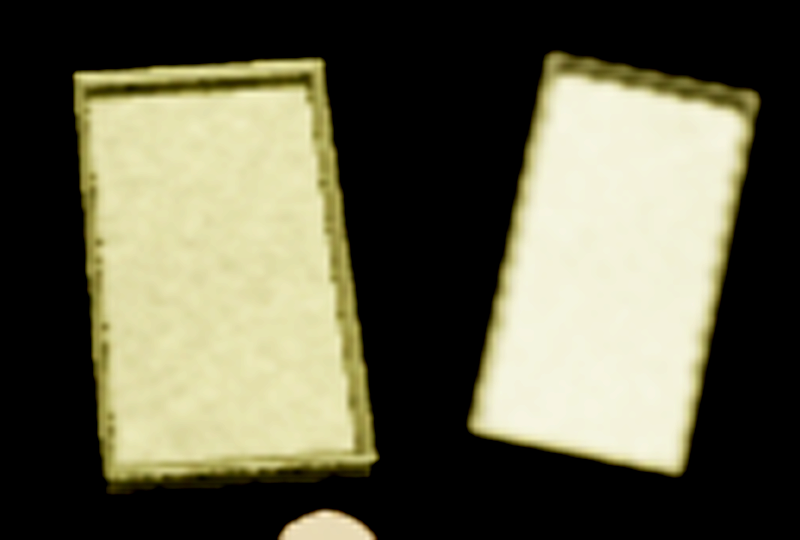

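Run:
```python
from h import *
S=np.array([[75,74],[323,61],[376,458],[107,474]])/6-.42+[240,160]
T=(np.array([[682,473],[471,430],[548,55],[758,95]])-[420,0])/6.333-.42+[220,132]
for n,a in(('scene',S),('top',T)):
    X=plane(n,a,.024)[:,:2];d=X[3]-X[0]+X[2]-X[1];print(n,X.round(4).tolist(),X.mean(0),np.degrees(np.arctan2(d[1],d[0])))
print([ (tri(a,b)[0].round(4),round(tri(a,b)[1],4)) for a,b in zip(S,T)])
```

```text
scene [[0.4075, -0.0065], [0.4339, 0.1142], [0.6504, 0.0681], [0.6247, -0.051]] [0.52913282 0.03117511] -11.796778356446742
top [[0.4041, -0.0086], [0.4291, 0.1112], [0.6454, 0.0674], [0.6214, -0.0534]] [0.52499843 0.02914517] -11.549508304184052
[(array([ 0.4046, -0.0073,  0.0203]), np.float64(0.0028)), (array([0.4301, 0.1135, 0.0189]), np.float64(0.0041)), (array([0.647 , 0.0686, 0.0173]), np.float64(0.0021)), (array([ 0.6225, -0.052 ,  0.0202]), np.float64(0.0031))]
```

>>> {"name": "jog_arm", "arguments": {"deltas": [-0.018,0.01,-0.05,0,0,0.0046,-0.018,0.01,-0.12,0,0,0.0046,-0.018,0.01,-0.2,0,0,0.0046,-0.018,0.01,-0.28,0,0,0.0046,-0.018,0.01,-0.33,0,0,0.0046]}}

```text
time: 7.3
tool_pos: [0.4765, 0.0278, 0.0483]
tool_rot: [3.141, 0.002, -0.206]
contact_force: [-0.1, 0.5, -2.7]
opening: 0.014
```

>>> {"name": "jog_arm", "arguments": {"deltas": [0,0,-0.03,0,0,0,0,0,-0.06,0,0,0,0,0,-0.09,0,0,0,0,0,-0.12,0,0,0,0,0,-0.12,0,0,0]}}

```text
time: 7.72
tool_pos: [0.4769, 0.0278, 0.0373]
tool_rot: [3.141, 0.001, -0.206]
contact_force: [-0.4, 0.3, -2.1]
opening: 0.014
```

>>> {"name": "jog_arm", "arguments": {"deltas": [0,0,-0.01,0,0,0,0,0,-0.02,0,0,0,0,0,-0.02,0,0,0]}}

```text
time: 7.97
tool_pos: [0.4772, 0.0278, 0.0358]
tool_rot: [3.142, -0.0, -0.206]
contact_force: [0.7, -0.5, -3.0]
opening: 0.0136
```

Run:
```python
from h import *
s=grab('scene','s5');o=robot.observe();print(o['tool_pos'],o['contact_force'])
cv2.imwrite('pics/c5.png',cv2.resize(s[155:250,235:315],(640,600)[:1]+(570,),interpolation=cv2.INTER_CUBIC)[:560])
```

```text
[0.47719742 0.0277685  0.0358302 ] [-0.07231406  0.03291082 -2.12722509]
```

View pics/c5.png

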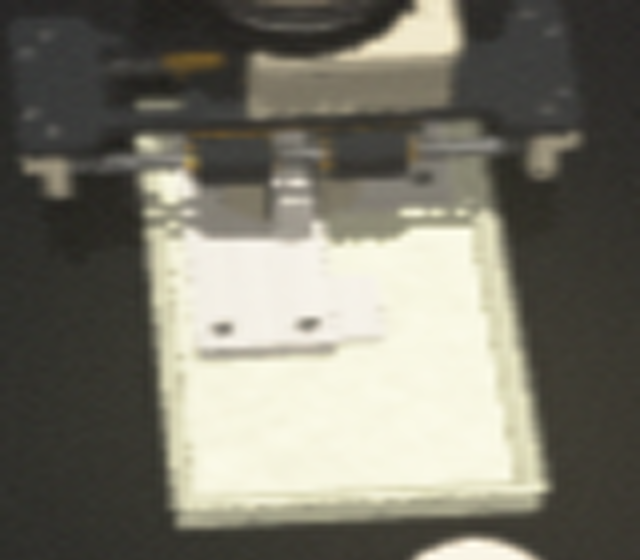

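In this view the plate is inside the well, with a gap of about 1.3 px (roughly 3.5 mm) at the left wall. The arm still carries its weight, so I'll lower to contact.

>>> {"name": "jog_arm", "arguments": {"deltas": [0,0,-0.005,0,0,0,0,0,-0.01,0,0,0,0,0,-0.01,0,0,0]}}

```text
time: 8.27
tool_pos: [0.4773, 0.0278, 0.0357]
tool_rot: [3.142, -0.001, -0.206]
contact_force: [-3.6, -0.4, 7.5]
opening: 0.0138
```

>>> {"name": "jog_arm", "arguments": {"deltas": [0,0,-0.005,0,0,0,0,0,-0.01,0,0,0,0,0,-0.01,0,0,0]}}

```text
time: 8.52
tool_pos: [0.4773, 0.0278, 0.0356]
tool_rot: [3.142, -0.001, -0.206]
contact_force: [-6.1, 0.2, 18.1]
opening: 0.014
```

>>> {"name": "jog_arm", "arguments": {"deltas": [0,0,0.015,0,0,0,0,0,0.015,0,0,0]}}

```text
time: 8.68
tool_pos: [0.4775, 0.0278, 0.0358]
tool_rot: [-3.142, -0.001, -0.206]
contact_force: [-0.7, 1.0, -2.2]
opening: 0.0136
```

>>> {"name": "jog_arm", "arguments": {"deltas": [0,0,0,0,0,0,0,0,0,0,0,0,0,0,0,0,0,0,0,0,0,0,0,0,0,0,0,0,0,0], "claw": 0.33}}

```text
time: 9.1
tool_pos: [0.4772, 0.0278, 0.0351]
tool_rot: [3.142, 0.0, -0.206]
contact_force: [0.4, 0.6, -0.2]
opening: 0.0302
```

>>> {"name": "jog_arm", "arguments": {"deltas": [0,0,0.1,0,0,0,0,0,0.3,0,0,0,0,0,0.6,0,0,0,0,0,0.9,0,0,0,0,0,1,0,0,0]}}

```text
time: 9.52
tool_pos: [0.479, 0.0277, 0.1389]
tool_rot: [-3.141, -0.006, -0.206]
contact_force: [1.1, -0.1, 0.7]
opening: 0.0303
```

>>> {"name": "jog_arm", "arguments": {"deltas": [0.3,-0.83,0,0,0,0.025,0.3,-0.83,0,0,0,0.025,0.3,-0.83,0,0,0,0.025], "claw": 1}}

```text
time: 9.77
tool_pos: [0.5097, -0.0601, 0.136]
tool_rot: [3.139, -0.004, -0.169]
contact_force: [0.1, -0.8, -0.2]
opening: 0.0453
```

>>> {"name": "jog_arm", "arguments": {"deltas": [0.3,-0.83,0,0,0,0,0.3,-0.83,0,0,0,0,0.3,-0.83,0,0,0,0]}}

```text
time: 10.02
tool_pos: [0.5391, -0.1437, 0.1352]
tool_rot: [3.139, -0.003, -0.171]
contact_force: [-0.8, -0.2, 1.7]
opening: 0.0655
```

>>> {"name": "jog_arm", "arguments": {"deltas": [0.29,-0.83,-0.3,0,0,0,0.29,-0.83,-0.5,0,0,0,0.29,-0.83,-0.6,0,0,0,0.29,-0.83,-0.6,0,0,0,0.29,-0.83,-0.6,0,0,0]}}

```text
time: 10.43
tool_pos: [0.565, -0.2207, 0.0736]
tool_rot: [-3.14, 0.004, -0.169]
contact_force: [0.2, -0.4, 0.1]
opening: 0.0913
```

Run:
```python
from h import *
s=grab('scene','s6');t=grab('top','t6');o=robot.observe();print(o['tool_pos'],o['tool_rot'],o['opening'])
a=cv2.resize(s[185:265,140:240],(500,400),interpolation=cv2.INTER_CUBIC);b=cv2.resize(s[155:250,240:310],(295,400),interpolation=cv2.INTER_CUBIC)
cv2.imwrite('pics/c6.png',np.hstack([a,b]))
```

```text
[ 0.56621143 -0.22010523  0.07605341] [-3.14143912e+00 -2.60859362e-04 -1.66371888e-01] 0.0916053029383526
```

View pics/c6.png

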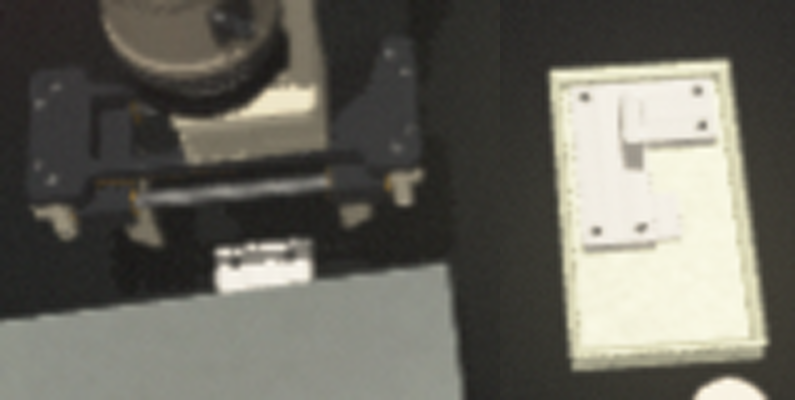

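The short plate lies flat in the tray's left and far part, with gaps on its sides. The fingers, at crop (145,225) and (355,210), straddle the long plate's bare end at crop (263,265).

>>> {"name": "jog_arm", "arguments": {"deltas": [0,-0.01,-0.2,0,0,0,0,-0.01,-0.4,0,0,0,0,-0.01,-0.55,0,0,0,0,-0.01,-0.62,0,0,0,0,-0.01,-0.62,0,0,0]}}

```text
time: 10.95
tool_pos: [0.5658, -0.2208, 0.0131]
tool_rot: [-3.141, 0.001, -0.166]
contact_force: [-0.2, -0.2, -0.7]
opening: 0.092
```

>>> {"name": "jog_arm", "arguments": {"deltas": [0,0,0,0,0,0,0,0,0,0,0,0,0,0,0,0,0,0,0,0,0,0,0,0,0,0,0,0,0,0], "claw": 0, "newtons": 20}}

```text
time: 11.37
tool_pos: [0.5665, -0.2224, 0.014]
tool_rot: [3.141, -0.001, -0.167]
contact_force: [0.2, 1.0, 0.6]
opening: 0.0633
```

>>> {"name": "jog_arm", "arguments": {"deltas": [0,0,0,0,0,0,0,0,0,0,0,0,0,0,0,0,0,0,0,0,0,0,0,0,0,0,0,0,0,0]}}

```text
time: 11.78
tool_pos: [0.5662, -0.2223, 0.0134]
tool_rot: [3.141, -0.0, -0.167]
contact_force: [-0.7, 0.9, 2.6]
opening: 0.0499
```

>>> {"name": "jog_arm", "arguments": {"deltas": [-0.06,0.01,0,0,0,0,-0.16,0.03,0,0,0,0,-0.28,0.05,0,0,0,0,-0.42,0.07,0,0,0,0,-0.56,0.09,0,0,0,0]}}

```text
time: 12.2
tool_pos: [0.51, -0.2132, 0.0134]
tool_rot: [3.141, -0.002, -0.167]
contact_force: [2.7, -0.1, -0.1]
opening: 0.0497
```

>>> {"name": "jog_arm", "arguments": {"deltas": [-0.14,0.025,0,0,0,0,-0.28,0.05,0,0,0,0,-0.4,0.07,0,0,0,0,-0.5,0.085,0,0,0,0,-0.54,0.09,0,0,0,0]}}

```text
time: 12.62
tool_pos: [0.4551, -0.204, 0.0134]
tool_rot: [3.141, -0.0, -0.167]
contact_force: [1.5, -0.2, -0.6]
opening: 0.0496
```

>>> {"name": "jog_arm", "arguments": {"deltas": [0,0,0,0,0,0,0,0,0,0,0,0,0,0,0,0,0,0,0,0,0,0,0,0,0,0,0,0,0,0], "claw": 0.8}}

```text
time: 13.03
tool_pos: [0.4564, -0.2042, 0.0131]
tool_rot: [3.142, 0.0, -0.167]
contact_force: [-0.4, -1.1, 0.4]
opening: 0.0727
```

>>> {"name": "jog_arm", "arguments": {"deltas": [0,0,0.1,0,0,0,0,0,0.35,0,0,0,0,0,0.65,0,0,0,0,0,0.9,0,0,0,0,0,1,0,0,0]}}

```text
time: 13.45
tool_pos: [0.4577, -0.2051, 0.1171]
tool_rot: [3.139, -0.005, -0.167]
contact_force: [0.0, -0.8, -0.5]
opening: 0.0732
```

>>> {"name": "jog_arm", "arguments": {"deltas": [-0.5,0.9,0,0,0,0,-0.5,0.9,0,0,0,0,-0.5,0.9,0,0,0,0]}}

```text
time: 13.7
tool_pos: [0.4028, -0.111, 0.1129]
tool_rot: [-3.14, 0.004, -0.167]
contact_force: [0.2, -0.0, -0.2]
opening: 0.0734
```

Run:
```python
from h import *
s=grab('scene','s7');t=grab('top','t7');o=robot.observe();print(o['time'],o['tool_pos'],o['tool_rot'],o['opening'])
a=cv2.resize(s[175:255,145:245],(500,400),interpolation=cv2.INTER_CUBIC);b=cv2.resize(t[140:220,280:340],(300,400),interpolation=cv2.INTER_CUBIC)
cv2.imwrite('pics/c7.png',np.hstack([a,b]))
```

```text
13.8 [ 0.40378413 -0.11142879  0.11310871] [-3.14060114e+00  2.82050225e-03 -1.64398842e-01] 0.07364166525839663
```

View pics/c7.png

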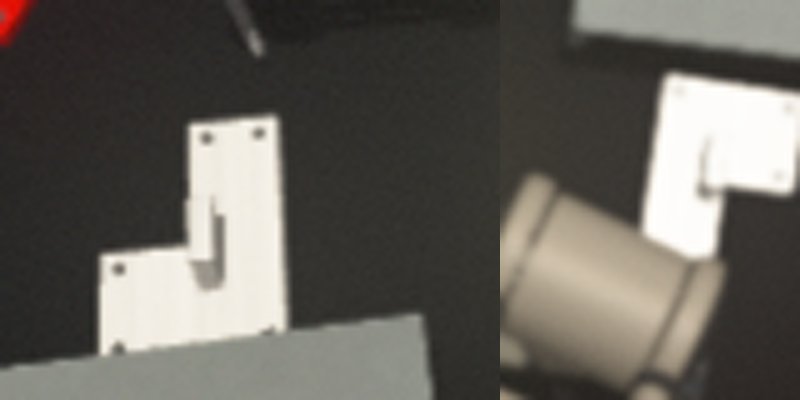

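The long plate now lies free of the shelf with its rib out in the open: rib at scene crop (200,228) / top crop (707,165), and the end corners at scene crop (190,122) and (278,115). I'll work out where the rib is.

Run:
```python
from h import *
y=-.167;c,s=np.cos(y),np.sin(y);R=np.array([[c,-s],[s,c]])
P=plane('scene',np.array([[190,122],[278,115],[100,254]])/5-.4+[145,175],.012)[:,:2]
print(P,[p-R@np.array(v) for p,v in zip(P,([-.09,-.01],[-.09,.04],[-.01,-.06]))])
Q=plane('top',np.array([[168,73],[296,192]])/5-.4+[280,140],.012)[:,:2]
print(Q,[p-R@np.array(v) for p,v in zip(Q,([.06,.04],[-.01,-.06]))])
# rib top corner, two views: scene top-quad centre
print(plane('scene',np.array([[200,228]])/5-.4+[145,175],.050))
print('tool', np.array([.4563,-.2042])+R@np.array([.0775,-.015]))
print('rib top tri',tri(np.array([200,228])/5-.4+[145,175],np.array([207,165])/5-.4+[280,140]))
```

```text
[[ 0.43640295 -0.22293193]
 [ 0.44575459 -0.17306263]
 [ 0.50816165 -0.28674976]] [array([ 0.52681311, -0.22803128]), array([ 0.52785351, -0.22746638]), array([ 0.52799602, -0.22924674])]
[[ 0.59464258 -0.20069207]
 [ 0.50652922 -0.29224034]] [array([ 0.52882831, -0.23016209]), array([ 0.52636359, -0.23473731])]
[[ 0.5297528  -0.22890805  0.05      ]]
tool [ 0.53022844 -0.23187374]
rib top tri (array([ 0.52298491, -0.22698659,  0.03781264]), np.float64(0.004746054481456554))
```

>>> {"name": "jog_arm", "arguments": {"deltas": [0.6,-0.6,0,0,0,0,0.6,-0.6,0,0,0,0,0.6,-0.6,0,0,0,0]}}

```text
time: 14.05
tool_pos: [0.4718, -0.1797, 0.1139]
tool_rot: [3.138, -0.008, -0.168]
contact_force: [-0.9, -1.0, 1.2]
opening: 0.0733
```

>>> {"name": "jog_arm", "arguments": {"deltas": [0.6,-0.6,0,0,0,0,0.6,-0.6,0,0,0,0,0.6,-0.6,0,0,0,0,0.6,-0.6,0,0,0,0]}}

```text
time: 14.38
tool_pos: [0.5272, -0.2363, 0.1123]
tool_rot: [3.141, -0.0, -0.169]
contact_force: [-0.1, -0.2, -0.8]
opening: 0.0734
```

>>> {"name": "jog_arm", "arguments": {"deltas": [0,0.04,-0.2,0,0,0,0,0.04,-0.45,0,0,0,0,0.04,-0.7,0,0,0,0,0.04,-0.85,0,0,0,0,0.04,-0.85,0,0,0]}}

```text
time: 14.8
tool_pos: [0.5233, -0.2284, 0.025]
tool_rot: [-3.139, 0.007, -0.167]
contact_force: [-1.1, -0.1, -0.3]
opening: 0.0735
```

>>> {"name": "jog_arm", "arguments": {"deltas": [0,0,0,0,0,0,0,0,0,0,0,0]}}

```text
time: 14.97
tool_pos: [0.5265, -0.2303, 0.0294]
tool_rot: [3.141, -0.001, -0.167]
contact_force: [0.4, -0.2, -0.3]
opening: 0.0734
```

>>> {"name": "jog_arm", "arguments": {"deltas": [0,0,0,0,0,0,0,0,0,0,0,0,0,0,0,0,0,0,0,0,0,0,0,0,0,0,0,0,0,0], "claw": 0, "newtons": 30}}

```text
time: 15.38
tool_pos: [0.5262, -0.2303, 0.0286]
tool_rot: [3.141, -0.0, -0.167]
contact_force: [-0.0, 0.1, -0.0]
opening: 0.0452
```

>>> {"name": "jog_arm", "arguments": {"deltas": [0,0,0,0,0,0,0,0,0,0,0,0,0,0,0,0,0,0,0,0,0,0,0,0,0,0,0,0,0,0]}}

```text
time: 15.8
tool_pos: [0.5261, -0.2303, 0.0282]
tool_rot: [3.141, 0.0, -0.167]
contact_force: [-0.9, -1.4, 0.1]
opening: 0.0136
```

>>> {"name": "jog_arm", "arguments": {"deltas": [0,0,0,0,0,0,0,0,0,0,0,0,0,0,0,0,0,0,0,0,0,0,0,0]}}

```text
time: 16.13
tool_pos: [0.5261, -0.2303, 0.0282]
tool_rot: [3.141, -0.0, -0.167]
contact_force: [-0.8, -0.9, 0.1]
opening: 0.0135
```

>>> {"name": "jog_arm", "arguments": {"deltas": [0,0,0.1,0,0,0,0,0,0.3,0,0,0,0,0,0.55,0,0,0,0,0,0.8,0,0,0,0,0,0.9,0,0,0]}}

```text
time: 16.55
tool_pos: [0.5273, -0.2307, 0.1218]
tool_rot: [3.14, -0.004, -0.167]
contact_force: [1.3, -1.1, -4.7]
opening: 0.0136
```

>>> {"name": "jog_arm", "arguments": {"deltas": [0.03,0.1,0,0,0,-0.005,0.06,0.27,0,0,0,-0.01,0.09,0.47,0,0,0,-0.015,0.12,0.68,0,0,0,-0.02,0.15,0.88,0,0,0,-0.024]}}

```text
time: 16.97
tool_pos: [0.5406, -0.141, 0.1177]
tool_rot: [-3.141, 0.002, -0.205]
contact_force: [-0.5, -0.1, -3.6]
opening: 0.0137
```

>>> {"name": "jog_arm", "arguments": {"deltas": [0.03,0.2,0,0,0,0,0.06,0.4,0,0,0,0,0.09,0.6,0,0,0,0,0.12,0.78,0,0,0,0,0.15,0.95,0,0,0,0]}}

```text
time: 17.38
tool_pos: [0.5556, -0.0459, 0.1177]
tool_rot: [-3.141, 0.002, -0.204]
contact_force: [0.4, -0.0, -3.2]
opening: 0.0136
```

>>> {"name": "jog_arm", "arguments": {"deltas": [0.03,0.17,0,0,0,0,0.06,0.34,0,0,0,0,0.09,0.5,0,0,0,0,0.12,0.64,0,0,0,0,0.14,0.8,0,0,0,0]}}

```text
time: 17.8
tool_pos: [0.5698, 0.0335, 0.1177]
tool_rot: [3.141, 0.001, -0.205]
contact_force: [-0.5, -0.7, -3.6]
opening: 0.0137
```

>>> {"name": "jog_arm", "arguments": {"deltas": [0,0,-0.1,0,0,0,0,0,-0.2,0,0,0,0,0,-0.3,0,0,0,0,0,-0.35,0,0,0,0,0,-0.35,0,0,0]}}

```text
time: 18.22
tool_pos: [0.5688, 0.0321, 0.0811]
tool_rot: [3.141, 0.004, -0.206]
contact_force: [-0.4, 0.8, -3.0]
opening: 0.0144
```

>>> {"name": "jog_arm", "arguments": {"deltas": [0,0,0,0,0,0,0,0,0,0,0,0,0,0,0,0,0,0]}}

```text
time: 18.47
tool_pos: [0.5705, 0.0324, 0.0837]
tool_rot: [-3.142, -0.001, -0.205]
contact_force: [-0.3, 0.6, -3.4]
opening: 0.0139
```

Run:
```python
from h import *
s=grab('scene','s8');t=grab('top','t8');o=robot.observe();print(o['time'],o['tool_pos'],o['tool_rot'],o['opening'],o['contact_force'])
a=cv2.resize(s[155:255,235:315],(480,600),interpolation=cv2.INTER_CUBIC);b=cv2.resize(t[130:220,220:275],(310,507),interpolation=cv2.INTER_CUBIC)
cv2.imwrite('pics/c8.png',np.hstack([a,cv2.copyMakeBorder(b,0,93,0,0,0)]))
```

```text
18.5667 [0.57044379 0.03258485 0.08372556] [ 3.14158927e+00 -9.31063257e-04 -2.04833788e-01] 0.013721520059976258 [ 0.25591408  0.20446977 -2.44059079]
```

View pics/c8.png

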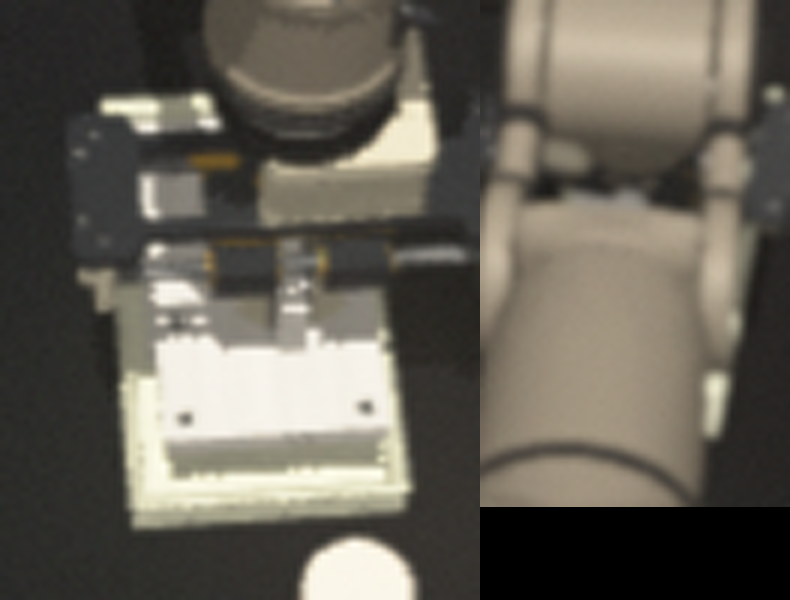

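The held plate hangs over the front part of the well. Its front top edge runs from crop (167,440) to (388,430), and the tray front rim from about (131,512) to (408,487). I'll compare its position with the aim.

Run:
```python
from h import *
p=np.array([.5704,.0326]);y=-.205;c,s=np.cos(y),np.sin(y);R=np.array([[c,-s],[s,c]])
im=cv2.imread('pics/s8.png');g=cv2.GaussianBlur(cv2.cvtColor(im,cv2.COLOR_BGR2GRAY),(3,3),0).astype(int)
for u in(266,272,278,284,290,296):print(u,g[218:242,u].tolist())
e=np.array([.06*1,-.06]),np.array([.06,.04])
M=plane('scene',np.array([[167,438],[388,430]])/6-.42+[235,155],.0675)[:,:2]
print('scene',M,'FK',[p+R@v for v in e],'diff in plate axes',[R.T@(m-p-R@v) for m,v in zip(M,e)])
print('FK px',proj('scene',[[*(p+R@v),.0675] for v in e]),proj('scene',[[*(p+R@v),.0555] for v in e]))
```

```text
266 [241, 241, 241, 240, 234, 209, 178, 186, 219, 224, 196, 164, 147, 139, 139, 154, 193, 230, 239, 233, 224, 201, 171, 142]
272 [242, 242, 242, 241, 241, 242, 242, 242, 240, 220, 182, 154, 141, 135, 141, 171, 215, 239, 236, 224, 206, 180, 161, 135]
278 [244, 244, 244, 244, 244, 244, 243, 242, 233, 207, 174, 152, 142, 138, 146, 180, 224, 239, 230, 217, 196, 173, 155, 122]
284 [241, 241, 242, 242, 242, 242, 242, 240, 223, 185, 155, 143, 139, 144, 169, 211, 238, 237, 230, 219, 194, 169, 144, 102]
290 [242, 242, 241, 241, 242, 242, 241, 236, 214, 178, 154, 143, 139, 149, 184, 227, 243, 236, 222, 199, 174, 161, 136, 89]
296 [242, 242, 236, 211, 177, 179, 213, 226, 202, 170, 151, 145, 142, 150, 183, 226, 240, 233, 221, 197, 170, 146, 111, 73]
scene [[ 0.61868364 -0.03520402]
 [ 0.64160901  0.05933085]] FK [array([ 0.61692963, -0.03835769]), array([0.63728635, 0.05954841])] diff in plate axes [array([0.0010753, 0.0034447]), array([0.00427644, 0.00066695])]
FK px [[261.07989587 227.3058025 ]
 [298.80101495 224.83940698]] [[261.09013619 229.46216172]
 [298.49817575 227.01002029]]
```

>>> {"name": "jog_arm", "arguments": {"deltas": [-0.008,0.012,-0.05,0,0,0,-0.008,0.012,-0.12,0,0,0,-0.008,0.012,-0.2,0,0,0,-0.008,0.012,-0.28,0,0,0,-0.008,0.012,-0.3,0,0,0]}}

```text
time: 18.98
tool_pos: [0.5682, 0.0341, 0.0512]
tool_rot: [3.141, 0.003, -0.205]
contact_force: [-1.2, 0.2, -3.3]
opening: 0.0138
```

>>> {"name": "jog_arm", "arguments": {"deltas": [0,0,-0.03,0,0,0,0,0,-0.06,0,0,0,0,0,-0.09,0,0,0,0,0,-0.1,0,0,0]}}

```text
time: 19.32
tool_pos: [0.5693, 0.034, 0.0428]
tool_rot: [3.141, 0.0, -0.205]
contact_force: [-0.6, 0.1, -3.5]
opening: 0.0137
```

>>> {"name": "jog_arm", "arguments": {"deltas": [0,0,-0.02,0,0,0,0,0,-0.04,0,0,0,0,0,-0.05,0,0,0,0,0,-0.05,0,0,0]}}

```text
time: 19.65
tool_pos: [0.5692, 0.034, 0.038]
tool_rot: [3.141, 0.0, -0.205]
contact_force: [-0.5, 0.0, -3.5]
opening: 0.0136
```

>>> {"name": "jog_arm", "arguments": {"deltas": [0,0,-0.008,0,0,0,0,0,-0.016,0,0,0,0,0,-0.016,0,0,0]}}

```text
time: 19.9
tool_pos: [0.5693, 0.034, 0.0366]
tool_rot: [3.142, 0.0, -0.205]
contact_force: [-0.7, 0.2, -2.7]
opening: 0.0138
```

>>> {"name": "jog_arm", "arguments": {"deltas": [0,0,-0.005,0,0,0,0,0,-0.008,0,0,0,0,0,-0.008,0,0,0]}}

```text
time: 20.15
tool_pos: [0.5694, 0.034, 0.0362]
tool_rot: [3.142, -0.0, -0.205]
contact_force: [-1.1, 0.1, -0.7]
opening: 0.0139
```

Contact comes exactly at the floor height expected (0.0362). Release and withdraw.

>>> {"name": "jog_arm", "arguments": {"deltas": [0,0,0,0,0,0,0,0,0,0,0,0,0,0,0,0,0,0,0,0,0,0,0,0,0,0,0,0,0,0], "claw": 0.33}}

```text
time: 20.57
tool_pos: [0.5695, 0.034, 0.036]
tool_rot: [3.142, -0.0, -0.205]
contact_force: [-0.5, -0.3, -0.3]
opening: 0.0301
```

>>> {"name": "jog_arm", "arguments": {"deltas": [0,0,0.1,0,0,0,0,0,0.3,0,0,0,0,0,0.6,0,0,0,0,0,0.9,0,0,0,0,0,1,0,0,0]}}

```text
time: 20.98
tool_pos: [0.5715, 0.0339, 0.141]
tool_rot: [-3.141, -0.007, -0.204]
contact_force: [0.5, -0.1, 0.2]
opening: 0.0304
```

>>> {"name": "jog_arm", "arguments": {"deltas": [-0.5,-1,0.5,0,0,0,-0.5,-1,0.5,0,0,0,-0.5,-1,0.5,0,0,0]}}

```text
time: 21.23
tool_pos: [0.5184, -0.0668, 0.1868]
tool_rot: [3.141, -0.0, -0.203]
contact_force: [0.7, -0.8, 0.6]
opening: 0.0302
```

>>> {"name": "jog_arm", "arguments": {"deltas": [-0.5,-1,0,0,0,0,-0.5,-1,0,0,0,0,-0.5,-1,0,0,0,0]}}

```text
time: 21.48
tool_pos: [0.4677, -0.1685, 0.1865]
tool_rot: [3.14, -0.001, -0.205]
contact_force: [1.6, 0.2, 0.6]
opening: 0.0304
```

>>> {"name": "jog_arm", "arguments": {"deltas": [0,-1,0,0,0,0,0,-1,0,0,0,0,0,-1,0,0,0,0]}}

```text
time: 21.73
tool_pos: [0.4688, -0.2707, 0.1864]
tool_rot: [3.139, -0.002, -0.207]
contact_force: [0.2, -0.5, 0.6]
opening: 0.0301
```

Run:
```python
from h import *
s=grab('scene','s9');t=grab('top','t9');o=robot.observe();print(o['time'],o['tool_pos'],o['opening'])
a=cv2.resize(s[155:255,235:315],(480,600),interpolation=cv2.INTER_CUBIC);b=cv2.resize(t[130:220,220:275],(310,507),interpolation=cv2.INTER_CUBIC)
m=np.hstack([a,cv2.copyMakeBorder(b,0,93,0,0,0)]).astype(float)
cv2.imwrite('pics/c9.png',np.clip((m-110)*1.75,0,255))
for n in('scene','top'):
    d=cv2.absdiff(cv2.imread(f'pics/{n}0.png'),{'scene':s,'top':t}[n]).max(2)
    for k,X in(('jar',(293,259) if n=='scene' else (253,119)),('beaker',(112,220) if n=='scene' else (377,184))):
        print(n,k,d[X[1]-14:X[1]+14,X[0]-12:X[0]+12].mean())
```

```text
21.8333 [ 0.46884838 -0.26905774  0.18580136] 0.030306001980974853
scene jar 2.955357142857143
scene beaker 3.043154761904762
top jar 1.9702380952380953
top beaker 69.6860119047619[ WARN:0@6.299] global loadsave.cpp:1063 imwrite_ Unsupported depth image for selected encoder is fallbacked to CV_8U.
```

View pics/c9.png

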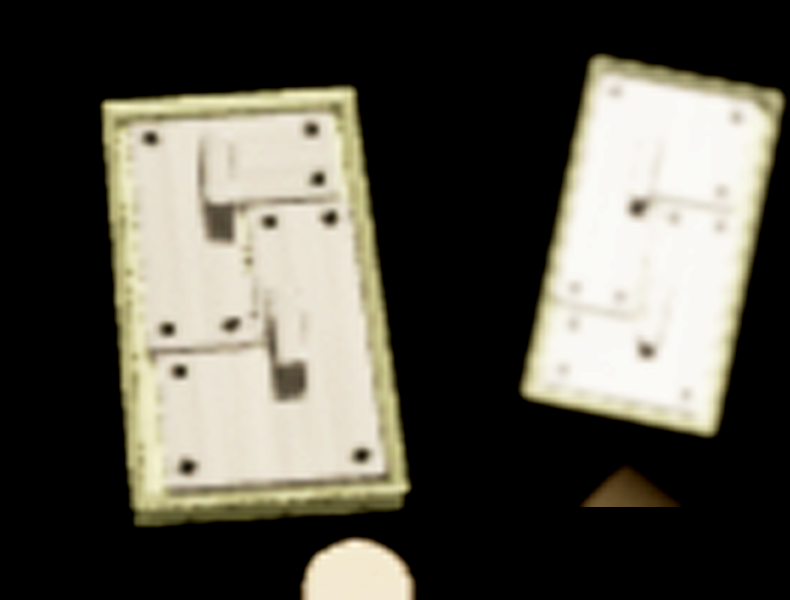

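Both plates lie flush in the well, ribs up, with even gaps all round and between them. Their tops are level across the seams at scene crop (205,350) and (285,200). In the scene view the jar and beaker are unchanged; the top view of the beaker is only covered by the arm.

```bash
python3 -c "
from cell import robot
print(robot.hand_in())"
```

```text
the job is handed in; nothing more can be done
None
```

I set the short plate in the tray first, turned about 133° clockwise. I then drew the long plate about 110 mm out by its bare end, let it lie and let go. I took it again by its rib and lapped it over the lip at the same yaw. The job was handed in after about 22 s.

**Checks that passed:**
- Both plates touched down at the height expected for the well floor (tool at 0.0357 m and 0.0362 m).
- The last pictures show both plates level in the well, ribs up, with gaps at the walls and between the plates.
- The scene camera shows the jar and beaker unmoved; the top camera shows the same for the jar.

**Checks that disagreed or fell short:**
- The two cameras differed by 2–4 mm in x, so I averaged them and checked against the tool's position.
- Two-view heights read low: the tray rim came out at about 19 mm against 24 mm in the text, and the long plate's rib top at about 38 mm against 50 mm. I did not use the rib reading (its rays missed each other by about 5 mm).
- The top view could not confirm the beaker, because the arm hid it.

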